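Hold the oily-waste can open by its lever and let the lid down gently

ROBOT

A 6-joint arm with a two-finger parallel gripper is mounted at the origin on the work surface. World frame = base frame: x ahead of the robot, y to its left, z up, the work surface at z = 0. Lengths are in m, angles in rad, forces in N, time in s.
With the tool pointing down it reaches from about 0.375 to 0.925 m from the base axis. Payload 5.7 kg.
Tool frame: the origin (TCP) lies at the very end of the fingers, on their centre line; the grasp point (between the pads) lies 19 mm behind it; z points along the fingers, y is the line along which they close (so a half turn about z gives the same grasp; the last joint's range is limited). The gripper opens to 85 mm and grips with 20 to 120 N. Pads are 22 mm wide; open, the fingers measure 114 mm over their backs; the gripper's body (76 mm by 85 mm) begins 54 mm behind the grasp point. The pads swing forward as they close: fully open they stand 13 mm farther back than shut.
Start: joints at [-1.301, 0.359, 1.51, -0, 1.272, -0.115], TCP at [0.225, -0.556, 0.231] pointing down, gripper open.
Joint ranges: [-2.97, 2.97], [-1.01, 2.36], [0.21, 2.38], [-0.96, 4.11], [0.2, 2.71], [-2.98, 2.98]. Speed limits (rad/s): [2.39, 2.39, 3.14, 3.14, 3.14, 3.14].

INTERFACE

Orientations are given as a unit quaternion [x, y, z, w].
In Python, from cell import bot, optics gives the robot as it stands.
- The arm moves only by the tool jog_arm, never from a script. Its argument "motion" is a list of rows, each a list of 2 entries, a list of its own where there are three numbers: the shift along the tool's x, y, z in cm, then the turn, a rotation vector about the tool's x, y, z in degrees. A call has 1 to 20 rows; each row shifts and turns the commanded pose from where the row before left it, along the tool's axes as they then stand; what a row does not reach is not made up. A row lasts 1/12 s, in which the tool goes at most 41.7 mm and 7.16 degrees, less where a joint would pass 70% of its speed; a pose out of reach is approached as far as the arm can. A call is refused whole if a number of a shift passes 4.17 or a number of a turn 7.16, either way. A call with a gripper value outside its range is refused whole. "grip" is the opening, from 0 (shut) to 1 (fully open), set as the call begins (left out, the last holds). The fingers move at their own pace and stop on an object; "force" is the grip in N (left out, the last holds). Time passes only in rows, so rows that do not move let the fingers close. It gives the time, the measured TCP pose, the force, the opening and the grip force at its end, in the units of the state.
- bot.observe(): the state, without advancing time (a new reading comes with each control period).
- optics.capture(name): name is "scene" or "top"; returns a dict with "image" (480x640x3 uint8, red, green, blue), "vertical_fov" (degrees; the focal length in pixels is half the picture's height over the tangent of half this angle, whatever the lens; pixels are square), "cx", "cy" (the principal point, pixels), "T" (4x4, takes a point from camera to world coordinates). Camera axes: x right, y up, looking along -z (the intrinsics and any distortion apply to the point x, -y, -z); pixel columns grow to the right and rows downward; lengths in m; the calibration is good to about 2 mm. A picture is of the moment at which its call begins. There is no depth.
- bot.job_done(): hands the job in; it is judged then, once.
The state is a dict: "t": time; "q": joint angles; "joint_velocities": joint speeds; "joint_efforts": joint torques, N m; "tcp_pos": TCP position; "tool_rot": TCP orientation; "contact_force": force on the tool from outside, world axes, zero at the start; "torque": the same for the moment, N m; "finger_gap": finger opening in m; "finger_force": force on a finger pad.
Only numpy, scipy, OpenCV 4.12 (cv2) and the standard library are available. Lean on these libraries where they do the work, as an engineer would, in place of code of your own. Each camera call takes 0.05 s, during which the arm holds its last target. There are 200 camera calls.

TASK

My hands are full of used solvent swabs, so open the oily-waste can for me: with your fingertips press the pedal lever at its front all the way down, so that the lid stands wide open, and keep it open for a good three seconds while I drop them in. Then let the lever rise slowly under your fingers so that the lid comes down gently and shuts without dropping or slamming, and move clear. Work the lid by the lever alone, and do not touch the lid, shift or tip the can, or disturb the other things on the bench.

Things in the scene. Friction and masses are not known exactly. Their poses are not given: they have to be found in the camera images.
- can: Round bare-metal oily-waste can standing loose on the bench, 220 mm across and 235 mm to its rim (about 261 mm to the top of the closed lid; 3 kg in all). Origin: centre of its underside; z up; its front, where the pedal lever sticks out, is its -x side; the lid's hinge and the push rod are at the back (+x). A carrying handle sticks out to 132 mm on its +y and -y sides.
- pedal_pad (a point): Centre of the top face of the lever's black ribbed pedal plate (52 mm front to back, 64 mm wide), where to press: 200 mm in front of the can's axis, 83 mm clear of the lid's edge, 83 mm above the bench with the lever up. Fully pressed it has gone down about 57 mm to 26 mm, where the rubber stop under the plate meets the bench; it moves under 5 mm sideways.
- pedal (a joint): Angle of the pedal lever, rad: 0 up (lid shut), about 0.24 fully pressed. Its axle lies level along the can's y, 43 mm behind the can's axis, 35 mm above the bench. Pressing at the plate takes about 7 to 16 N at first and less near the bottom, and the lid's weight drives the lever back up.
- lid (a joint): Angle of the lid, rad: 0 shut, about 1.08 wide open with the lever fully pressed. It is linked to the lever by the push rod and turns 4.6 times as far as the lever. It has no damper: it falls and slams if the lever is let go.
- lid_lip (a point): Front edge of the domed lid (234 mm across), on its centre line, 117 mm in front of the can's axis when shut, at 240 mm above the bench; it rises up and back as the lid opens.
- jar: Small round jar of polishing compound, 45 mm across, 44 mm tall, standing beside the pedal on the can's +y side; origin at the centre of its underside. Not part of the job.
- stone_holder: Polishing-stone holder lying on the bench on the can's +y side, beyond the jar: black grip, metal clamp, thin stone; 160 mm long along its x, 18 mm thick; origin under its middle. Not part of the job.
- insert: Steel mould insert, a block 150 x 110 x 44 mm with shallow cavities in its top, beside the pedal on the can's -y side; origin at the centre of its underside. Not part of the job.

How it is judged:
By the outcome, as a careful person would: the job done as asked, in the order asked, and still so for the second after the job is handed in, with the robot touching nothing.
It also fails if it takes over 54 s, if anything falls off the work surface, if the arm or the gripper's body presses on something with over 40 N, if the wrist force passes 120 N, or if a joint passes its speed limit or range.

## Working session

There is one attempt and no reset: what is moved stays moved. The work goes in short steps, Python scripts to look and compute and a tool call to move; the robot and the scene stay as the last step left them, time stands still between calls to the robot, and variables do not carry over. Pictures are saved under pics/ and viewed, at most 10 in all, crops included, and the job is handed in when it is done.

Besides the shell and the picture viewer there is one more tool, called after "Emit:" as name(argument=value, ...) on one line, values as JSON. jog_arm: Moves the arm, as the interface text tells. Its arguments: {"type":"object","properties":{"motion":{"type":"array"},"grip":{"type":"number"},"force":{"type":"number"}},"required":["motion"]}

```bash
mkdir -p pics
cat > h.py <<'E'
import numpy as np,cv2,pickle
from cell import bot,optics
def ray(c,u,v):
    f=240/np.tan(np.radians(c["vertical_fov"])/2)
    d=np.array([(u-c["cx"])/f,-(v-c["cy"])/f,-1.]);T=np.array(c["T"]);return T[:3,3],T[:3,:3]@d
def onz(c,u,v,z):
    o,d=ray(c,u,v);return o+d*(z-o[2])/d[2]
def proj(c,p):
    T=np.array(c["T"]);q=T[:3,:3].T@(np.array(p)-T[:3,3]);f=240/np.tan(np.radians(c["vertical_fov"])/2)
    return c["cx"]+f*q[0]/-q[2],c["cy"]-f*q[1]/-q[2]
def tri(c1,a,c2,b):
    o,d=ray(c1,*a);p,e=ray(c2,*b)
    s=np.linalg.lstsq(np.c_[d,-e],p-o,rcond=None)[0];x=o+d*s[0];y=p+e*s[1];return (x+y)/2,np.linalg.norm(x-y)
E
python3 - <<'E'
from h import *
print(bot.observe())
for n in("scene","top"):
    c=optics.capture(n);print(n,{k:c[k] for k in c if k!="image"})
    cv2.imwrite(f"pics/{n}1.png",c["image"][...,::-1]);pickle.dump(c,open(n+".pkl","wb"))
E
```

```text
{'t': 0.0, 'q': array([-1.30110914e+00,  3.59539308e-01,  1.51144069e+00, -8.30524164e-06,
        1.27248807e+00, -1.15098539e-01]), 'joint_velocities': array([ 0.00021623, -0.00032692, -0.00010648,  0.0011766 ,  0.00016437,
       -0.00046475]), 'joint_efforts': array([ 1.94466661e-04, -5.27618802e+01, -2.78619361e+01, -4.64442674e-04,
        1.33712258e-02, -9.53881347e-07]), 'tcp_pos': array([ 0.22502461, -0.55547019,  0.23043001]), 'tool_rot': array([ 9.81548846e-01,  1.91209269e-01, -7.63635457e-05, -9.34601399e-04]), 'contact_force': array([-0.58023753, -0.03100222, -0.37692584]), 'torque': array([-0.01720519, -0.01347341,  0.03878546]), 'finger_force': 0.0, 'finger_gap': 0.08533193322873601}
scene {'vertical_fov': 48.45630956317399, 'cx': 318.72585979217325, 'cy': 233.59216054274992, 'T': array([[-0.75773282, -0.53725694,  0.37039971,  1.02657711],
       [ 0.6524272 , -0.63537064,  0.41308947,  0.53165415],
       [ 0.01340591,  0.55467029,  0.83196223,  1.19187403],
       [ 0.        ,  0.        ,  0.        ,  1.        ]])}
top {'vertical_fov': 43.722211768654326, 'cx': 315.6431246943194, 'cy': 241.97983155521206, 'T': array([[ 0.01159591,  0.98862955, -0.1499238 ,  0.41664123],
       [-0.99985098,  0.01338155,  0.01090693,  0.02663158],
       [ 0.01278913,  0.14977498,  0.98863739,  1.3561755 ],
       [ 0.        ,  0.        ,  0.        ,  1.        ]])}
```

View pics/scene1.png

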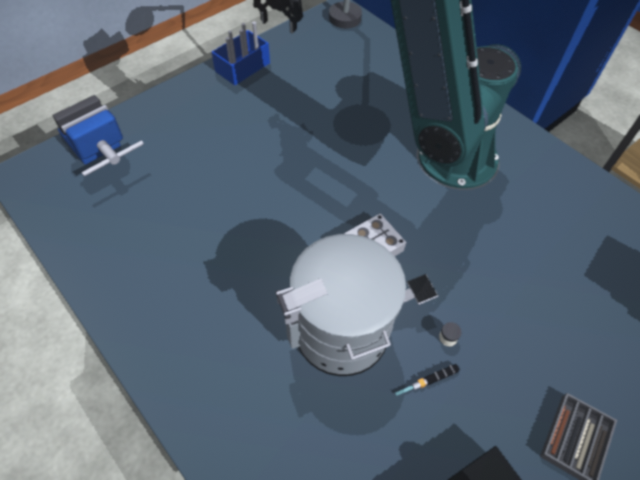

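View pics/top1.png

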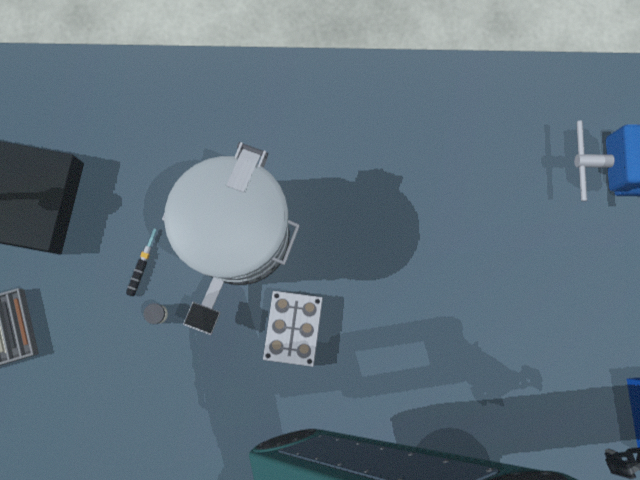

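The scene view shows the pad at about (423,288). The top view shows the pad at (201,318), the lid at (227,217), the jar at (154,313) and the insert at (294,329). I'll measure the pad and the lid by triangulation.

Run:
```python
from h import *
s=pickle.load(open("scene.pkl","rb"));t=pickle.load(open("top.pkl","rb"))
def blob(c,box,f):
    x0,y0,x1,y1=box;m=f(c["image"][y0:y1,x0:x1].astype(int)).astype(np.uint8)
    n,l,st,ce=cv2.connectedComponentsWithStats(m);i=1+np.argmax(st[1:,4])
    k,_=cv2.findContours((l==i).astype(np.uint8),0,2);r=cv2.minAreaRect(k[0])
    return ce[i]+[x0,y0],np.array(r[0])+[x0,y0],r[1:],st[i,4],cv2.boxPoints(r)+[x0,y0]
dark=lambda I:I.max(-1)<48
a=blob(s,(400,265,445,310),dark);b=blob(t,(175,295,225,340),dark);print(a,b)
P,e=tri(s,a[1],t,b[1]);print("pad",P,e, "onz",onz(s,*a[1],.083),onz(t,*b[1],.083))
print("corners top",np.round([onz(t,*p,.083) for p in b[4]],3)); print("scene",np.round([onz(s,*p,.083) for p in a[4]],3))
lid=blob(t,(140,130,310,300),lambda I:(I.min(-1)>135));print("lid",lid[:4],onz(t,*lid[1],.245))
ins=blob(t,(255,285,330,370),lambda I:(I.min(-1)>120));print("ins",np.round([onz(t,*p,.044) for p in ins[4]],3))
print("jar",onz(t,154,313,.044),onz(s,452,328,.044))
```

```text
(array([418.58823529, 283.94705882]), array([419.90000534, 284.30000114]), ((12.969193458557129, 15.652474403381348), 63.43495178222656), np.int32(170), array([[410.00000572, 282.        ],
       [424.00000572, 275.00000191],
       [429.80000496, 286.60000229],
       [415.80000496, 293.60000038]])) (array([205.33333333, 319.83333333]), array([205.39999962, 320.29999924]), ((4.4721360206604, 1.3416407108306885), 63.43495178222656), np.int32(6), array([[203.79999924, 318.59999847],
       [205.        , 318.        ],
       [207.        , 322.        ],
       [205.79999924, 322.59999847]]))
pad [0.44050612 0.24306103 0.07672629] 0.0020764051723005175 onz [0.4445044  0.24391313 0.083     ] [0.43975542 0.24282552 0.083     ]
corners top [[0.443 0.246 0.083]
 [0.445 0.244 0.083]
 [0.436 0.239 0.083]
 [0.435 0.242 0.083]]
scene [[0.458 0.224 0.083]
 [0.419 0.233 0.083]
 [0.431 0.263 0.083]
 [0.47  0.255 0.083]]
lid (array([225.29670602, 216.92247998]), array([229.35870361, 216.70761108]), ((124.74873352050781, 129.83116149902344), 58.20108413696289), np.int32(12113)) [0.63118468 0.1777898  0.245     ]
ins [[ 0.359  0.124  0.044]
 [ 0.508  0.106  0.044]
 [ 0.494 -0.004  0.044]
 [ 0.345  0.016  0.044]]
jar [0.45486217 0.3614513  0.044     ] [0.4510934  0.36125648 0.044     ]
```

Run:
```python
from h import *
s=pickle.load(open("scene.pkl","rb"));t=pickle.load(open("top.pkl","rb"))
A=cv2.resize(s["image"][260:320,395:455],None,fx=6.6,fy=6.6,interpolation=0)
B=cv2.resize(t["image"][285:345,170:230],None,fx=6.6,fy=6.6,interpolation=0)
cv2.imwrite("pics/crop.png",np.hstack([A,B])[...,::-1])
for c,(x0,y0,x1,y1),th in((s,(395,265,445,310),60),(t,(175,295,225,340),60)):
  for mode in("max",):
    I=c["image"][y0:y1,x0:x1].astype(int)
    # pad is neutral black; bench is bluish: use blue-red difference
    m=((I[...,2]-I[...,0]<12)&(I.max(-1)<85)).astype(np.uint8)
    m=cv2.morphologyEx(m,cv2.MORPH_CLOSE,np.ones((3,3)))
    n,l,st,ce=cv2.connectedComponentsWithStats(m);i=1+np.argmax(st[1:,4])
    k,_=cv2.findContours((l==i).astype(np.uint8),0,2);r=cv2.minAreaRect(k[0]);print(st[i],ce[i]+[x0,y0],np.array(r[0])+[x0,y0],r[1:])
    bx=cv2.boxPoints(r)+[x0,y0];P=np.array([onz(c,*p,.083) for p in bx]);print(P.round(3),P.mean(0))
```

```text
[ 13  10  28  27 438] [421.62100457 288.11872146] [421.50000381 288.        ] ((23.702320098876953, 19.677398681640625), 63.43495178222656)
[[0.462 0.22  0.083]
 [0.413 0.231 0.083]
 [0.436 0.286 0.083]
 [0.484 0.275 0.083]] [0.44855849 0.25280969 0.083     ]
[ 10   8  34  30 606] [201.40429043 317.60891089] [201.41096115 317.40410995] ((27.972835540771484, 22.003734588623047), 20.556045532226562)
[[0.434 0.287 0.083]
 [0.477 0.272 0.083]
 [0.457 0.216 0.083]
 [0.414 0.231 0.083]] [0.44577227 0.25145644 0.083     ]
```

View pics/crop.png

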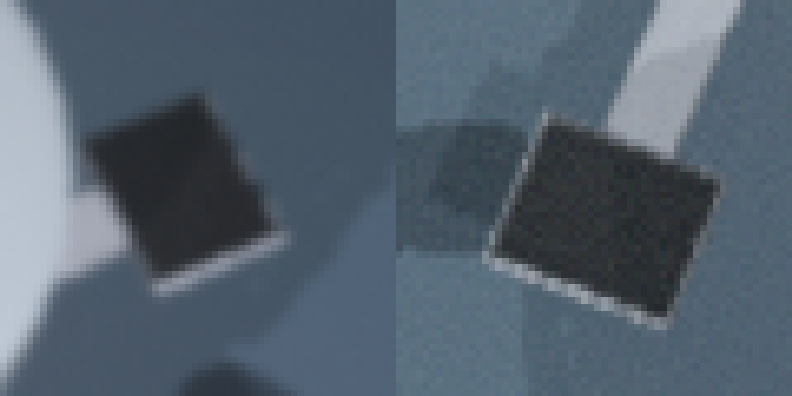

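Emit:
jog_arm(motion=[[[2,-1.92,0],[0,0,0]],[[2,-1.92,0],[0,0,0]],[[2,-1.92,0],[0,0,0]],[[2,-1.92,0],[0,0,0]],[[2,-1.92,0],[0,0,0]],[[2,-1.92,0],[0,0,0]],[[2,-1.92,0],[0,0,0]],[[2,-1.92,0],[0,0,0]],[[2,-1.92,0],[0,0,0]],[[2,-1.92,0],[0,0,0]],[[2,-1.92,0],[0,0,0]],[[2,-1.92,0],[0,0,0]],[[2,-1.92,0],[0,0,0]],[[2,-1.92,0],[0,0,0]],[[2,-1.92,0],[0,0,0]],[[2,-1.92,0],[0,0,0]],[[2,-1.92,0],[0,0,0]],[[2,-1.92,0],[0,0,0]]], grip=0, force=30)

```text
t: 1.6
tcp_pos: [0.4292, -0.0992, 0.2311]
tool_rot: [0.982, 0.191, -0.0, -0.0]
contact_force: [0.1, -0.8, -0.2]
finger_gap: 0.0003
finger_force: 0.0
```

Emit:
jog_arm(motion=[[[1.22,-2.66,0],[0,0,0]],[[1.22,-2.66,0],[0,0,0]],[[1.22,-2.66,0],[0,0,0]],[[1.22,-2.66,0],[0,0,0]],[[1.22,-2.66,0],[0,0,0]],[[1.22,-2.66,0],[0,0,0]],[[1.22,-2.66,0],[0,0,0]],[[1.22,-2.66,0],[0,0,0]],[[1.22,-2.66,0],[0,0,0]],[[1.22,-2.66,0],[0,0,0]],[[1.22,-2.66,0],[0,0,0]],[[1.22,-2.66,0],[0,0,0]],[[0,0,0],[0,0,-6]],[[0,0,0],[0,0,-6]],[[0,0,0],[0,0,-6]],[[0,0,0],[0,0,-6]],[[0,0,0],[0,0,-6]],[[0,0,0],[0,0,-6]],[[0,0,0],[0,0,-6]],[[0,0,0],[0,0,-6]]])

```text
t: 3.27
tcp_pos: [0.4447, 0.25, 0.231]
tool_rot: [0.817, 0.576, -0.0, -0.0]
contact_force: [-0.1, 0.3, -1.1]
finger_gap: 0.0001
finger_force: 0.0
```

Emit:
jog_arm(motion=[[[0,0,1.3],[0,0,0]],[[0,0,1.3],[0,0,0]],[[0,0,1.3],[0,0,0]],[[0,0,1.3],[0,0,0]],[[0,0,1.3],[0,0,0]],[[0,0,1.3],[0,0,0]],[[0,0,1.3],[0,0,0]],[[0,0,1.3],[0,0,0]],[[0,0,1.3],[0,0,0]],[[0,0,1.0],[0,0,0]],[[0,0,0],[0,0,0]]])

```text
t: 4.18
tcp_pos: [0.4434, 0.2495, 0.1023]
tool_rot: [0.819, 0.574, -0.002, -0.001]
contact_force: [-0.4, 0.3, 0.0]
finger_gap: -0.0003
finger_force: 0.0
```

Run:
```python
from h import *
print(bot.observe()["tcp_pos"],bot.observe()["contact_force"])
s=optics.capture("scene");t=optics.capture("top");p=bot.observe()["tcp_pos"]
print(proj(s,p),proj(t,p))
A=cv2.resize(s["image"][210:330,360:480],None,fx=3.3,fy=3.3)
B=cv2.resize(t["image"][230:350,140:260],None,fx=3.3,fy=3.3)
cv2.imwrite("pics/near.png",np.hstack([A,B])[...,::-1])
```

```text
[0.44341478 0.24951717 0.10233859] [-0.37358335  0.29272832  0.00609303]
(np.float64(423.33607837335677), np.float64(281.81648281381285)) (np.float64(200.26712756671446), np.float64(317.6397415062013))
```

View pics/near.png

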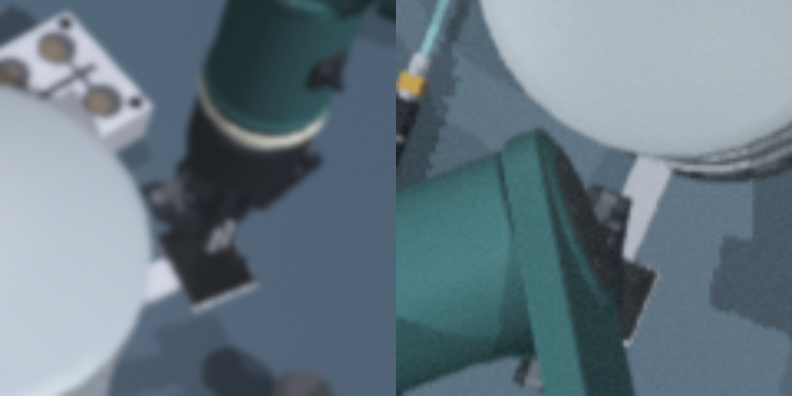

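Clear of the lid, jar and insert, with the fingertips over the pad. Now pressing along the lever's arc.

Emit:
jog_arm(motion=[[[0.1,0,0.4],[0,0,0]],[[0.1,0,0.4],[0,0,0]],[[0.1,0,0.4],[0,0,0]],[[0,0,0.3],[0,0,0]],[[0,0,0.3],[0,0,0]],[[0,-0.05,0.25],[0,0,0]],[[0,-0.05,0.25],[0,0,0]],[[0,-0.05,0.25],[0,0,0]],[[0,-0.05,0.25],[0,0,0]],[[0,0,0],[0,0,0]],[[0,0,0],[0,0,0]]])

```text
t: 5.2
tcp_pos: [0.4446, 0.2537, 0.0773]
tool_rot: [0.819, 0.574, 0.0, 0.0]
contact_force: [-1.8, -1.9, 11.9]
finger_gap: -0.0001
finger_force: 6.1
```

Emit:
jog_arm(motion=[[[0,-0.04,0.25],[0,0,0]],[[0,-0.04,0.25],[0,0,0]],[[0,-0.04,0.25],[0,0,0]],[[0,-0.03,0.25],[0,0,0]],[[0,-0.03,0.25],[0,0,0]],[[0,-0.03,0.25],[0,0,0]],[[0,-0.02,0.25],[0,0,0]],[[0,-0.02,0.25],[0,0,0]],[[0,-0.02,0.25],[0,0,0]],[[0,-0.02,0.25],[0,0,0]],[[0,-0.01,0.25],[0,0,0]],[[0,-0.01,0.25],[0,0,0]],[[0,0,0.25],[0,0,0]],[[0,0,0.25],[0,0,0]],[[0,0,0.25],[0,0,0]],[[0,0,0.2],[0,0,0]],[[0,0,0.2],[0,0,0]],[[0,0,0.2],[0,0,0]],[[0,0,0],[0,0,0]],[[0,0,0],[0,0,0]]])

```text
t: 6.87
tcp_pos: [0.4413, 0.2548, 0.0331]
tool_rot: [0.819, 0.574, 0.0, -0.0]
contact_force: [-2.0, 0.1, 7.2]
finger_gap: -0.0
finger_force: 3.2
```

Emit:
jog_arm(motion=[[[0,0,0.2],[0,0,0]],[[0,0,0.2],[0,0,0]],[[0,0,0.2],[0,0,0]],[[0,0,0.1],[0,0,0]],[[0,0,0],[0,0,0]],[[0,0,0],[0,0,0]]])

```text
t: 7.37
tcp_pos: [0.4415, 0.2548, 0.0269]
tool_rot: [0.819, 0.574, 0.0, 0.0]
contact_force: [-2.8, -1.5, 14.4]
finger_gap: 0.0001
finger_force: 7.2
```

Emit:
jog_arm(motion=[[[0,0,0.15],[0,0,0]],[[0,0,0.15],[0,0,0]],[[0,0,0],[0,0,0]],[[0,0,0],[0,0,0]],[[0,0,0],[0,0,0]],[[0,0,0],[0,0,0]],[[0,0,0],[0,0,0]],[[0,0,0],[0,0,0]],[[0,0,0],[0,0,0]],[[0,0,0],[0,0,0]],[[0,0,0],[0,0,0]],[[0,0,0],[0,0,0]],[[0,0,0],[0,0,0]],[[0,0,0],[0,0,0]]])

```text
t: 8.53
tcp_pos: [0.4417, 0.2548, 0.0262]
tool_rot: [0.819, 0.574, 0.001, 0.0]
contact_force: [-7.9, -4.8, 43.5]
finger_gap: -0.0003
finger_force: 21.8
```

Run:
```python
from h import *
s=optics.capture("scene");t=optics.capture("top");print(bot.observe()["contact_force"],bot.observe()["tcp_pos"])
A=s["image"][150:400,210:510];B=t["image"][90:340,90:390]
cv2.imwrite("pics/open.png",np.hstack([A,B])[...,::-1])
```

```text
[-7.99476021 -4.88188497 42.7157952 ] [0.44167849 0.2548019  0.02621668]
```

View pics/open.png

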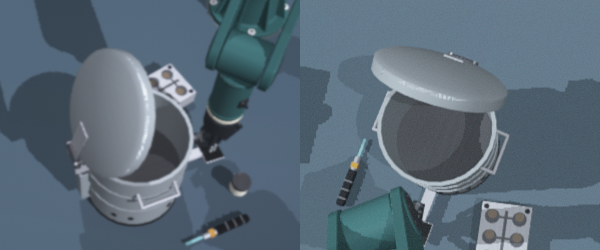

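The lid is wide open, and z = 26 mm with a firm stop. I'll ease the force slightly and hold.

Emit:
jog_arm(motion=[[[0,0,-0.1],[0,0,0]],[[0,0,0],[0,0,0]],[[0,0,0],[0,0,0]],[[0,0,0],[0,0,0]],[[0,0,0],[0,0,0]],[[0,0,0],[0,0,0]],[[0,0,0],[0,0,0]],[[0,0,0],[0,0,0]],[[0,0,0],[0,0,0]],[[0,0,0],[0,0,0]],[[0,0,0],[0,0,0]],[[0,0,0],[0,0,0]],[[0,0,0],[0,0,0]],[[0,0,0],[0,0,0]],[[0,0,0],[0,0,0]],[[0,0,0],[0,0,0]],[[0,0,0],[0,0,0]],[[0,0,0],[0,0,0]],[[0,0,0],[0,0,0]],[[0,0,0],[0,0,0]]])

```text
t: 10.3
tcp_pos: [0.4416, 0.2548, 0.0264]
tool_rot: [0.819, 0.574, 0.001, 0.0]
contact_force: [-6.7, -3.4, 33.1]
finger_gap: -0.0001
finger_force: 16.7
```

Emit:
jog_arm(motion=[[[0,0,0],[0,0,0]],[[0,0,0],[0,0,0]],[[0,0,0],[0,0,0]],[[0,0,0],[0,0,0]],[[0,0,0],[0,0,0]],[[0,0,0],[0,0,0]],[[0,0,0],[0,0,0]],[[0,0,0],[0,0,0]],[[0,0,0],[0,0,0]],[[0,0,0],[0,0,0]],[[0,0,0],[0,0,0]],[[0,0,0],[0,0,0]],[[0,0,0],[0,0,0]],[[0,0,0],[0,0,0]],[[0,0,0],[0,0,0]],[[0,0,0],[0,0,0]],[[0,0,0],[0,0,0]],[[0,0,0],[0,0,0]],[[0,0,0],[0,0,0]],[[0,0,0],[0,0,0]]])

```text
t: 11.97
tcp_pos: [0.4416, 0.2548, 0.0264]
tool_rot: [0.819, 0.574, 0.001, 0.0]
contact_force: [-6.4, -3.7, 33.6]
finger_gap: 0.0004
finger_force: 16.7
```

Emit:
jog_arm(motion=[[[0,0,-0.1],[0,0,0]],[[0,0,-0.1],[0,0,0]],[[0,0,-0.1],[0,0,0]],[[0,0,-0.1],[0,0,0]],[[0,0,-0.1],[0,0,0]],[[0,0,-0.1],[0,0,0]],[[0,0,-0.1],[0,0,0]],[[0,0,-0.1],[0,0,0]],[[0,0,-0.1],[0,0,0]],[[0,0,-0.1],[0,0,0]],[[0,0,-0.1],[0,0,0]],[[0,0,-0.1],[0,0,0]],[[0,0,-0.1],[0,0,0]],[[0,0.005,-0.1],[0,0,0]],[[0,0.005,-0.1],[0,0,0]],[[0,0.005,-0.1],[0,0,0]],[[0,0.005,-0.1],[0,0,0]],[[0,0.005,-0.1],[0,0,0]],[[0,0.005,-0.1],[0,0,0]],[[0,0.005,-0.1],[0,0,0]]])

```text
t: 13.63
tcp_pos: [0.4415, 0.2547, 0.0442]
tool_rot: [0.819, 0.574, 0.0, -0.0]
contact_force: [-2.8, -0.2, 9.3]
finger_gap: -0.0005
finger_force: 4.3
```

Emit:
jog_arm(motion=[[[0,0.008,-0.1],[0,0,0]],[[0,0.008,-0.1],[0,0,0]],[[0,0.008,-0.1],[0,0,0]],[[0,0.008,-0.1],[0,0,0]],[[0,0.008,-0.1],[0,0,0]],[[0,0.008,-0.1],[0,0,0]],[[0,0.008,-0.1],[0,0,0]],[[0,0.008,-0.1],[0,0,0]],[[0,0.01,-0.1],[0,0,0]],[[0,0.01,-0.1],[0,0,0]],[[0,0.01,-0.1],[0,0,0]],[[0,0.01,-0.1],[0,0,0]],[[0,0.01,-0.1],[0,0,0]],[[0,0.01,-0.1],[0,0,0]],[[0,0.01,-0.1],[0,0,0]],[[0,0.01,-0.1],[0,0,0]],[[0,0.01,-0.1],[0,0,0]],[[0,0.01,-0.1],[0,0,0]],[[0,0.01,-0.1],[0,0,0]],[[0,0.01,-0.1],[0,0,0]]])

```text
t: 15.3
tcp_pos: [0.443, 0.2542, 0.0644]
tool_rot: [0.819, 0.574, -0.0, -0.0]
contact_force: [-2.9, 0.3, 11.6]
finger_gap: 0.0001
finger_force: 5.6
```

Emit:
jog_arm(motion=[[[0,0.01,-0.07],[0,0,0]],[[0,0.01,-0.07],[0,0,0]],[[0,0.01,-0.07],[0,0,0]],[[0,0.01,-0.07],[0,0,0]],[[0,0.01,-0.07],[0,0,0]],[[0,0.01,-0.07],[0,0,0]],[[0,0.01,-0.07],[0,0,0]],[[0,0.01,-0.07],[0,0,0]],[[0,0.01,-0.07],[0,0,0]],[[0,0.01,-0.07],[0,0,0]],[[0,0.01,-0.07],[0,0,0]],[[0,0.01,-0.07],[0,0,0]],[[0,0.01,-0.07],[0,0,0]],[[0,0.01,-0.07],[0,0,0]],[[0,0.01,-0.07],[0,0,0]],[[0,0.01,-0.07],[0,0,0]],[[0,0.01,-0.07],[0,0,0]],[[0,0.01,-0.07],[0,0,0]],[[0,0.01,-0.07],[0,0,0]],[[0,0.01,-0.07],[0,0,0]]])

```text
t: 16.97
tcp_pos: [0.445, 0.2535, 0.0786]
tool_rot: [0.819, 0.574, 0.0, -0.0]
contact_force: [-3.5, -1.2, 11.5]
finger_gap: -0.0002
finger_force: 6.2
```

Emit:
jog_arm(motion=[[[0,0.01,-0.03],[0,0,0]],[[0,0.01,-0.03],[0,0,0]],[[0,0.01,-0.03],[0,0,0]],[[0,0.01,-0.03],[0,0,0]],[[0,0.005,-0.03],[0,0,0]],[[0,0.005,-0.03],[0,0,0]],[[0,0.005,-0.03],[0,0,0]],[[0,0.005,-0.03],[0,0,0]],[[0,0.005,-0.03],[0,0,0]],[[0,0.005,-0.03],[0,0,0]],[[0,0.005,-0.03],[0,0,0]],[[0,0.005,-0.03],[0,0,0]],[[0,0.005,-0.03],[0,0,0]],[[0,0.005,-0.03],[0,0,0]],[[0,0,-0.03],[0,0,0]],[[0,0,-0.03],[0,0,0]],[[0,0,-0.03],[0,0,0]],[[0,0,-0.03],[0,0,0]],[[0,0,-0.03],[0,0,0]],[[0,0,-0.03],[0,0,0]]])

```text
t: 18.63
tcp_pos: [0.446, 0.2532, 0.0842]
tool_rot: [0.819, 0.574, 0.0, -0.0]
contact_force: [-1.0, 0.6, 4.5]
finger_gap: -0.0
finger_force: 2.2
```

Nearly shut, with the force dropping off. I'll carry on slowly.

Emit:
jog_arm(motion=[[[0,0,-0.02],[0,0,0]],[[0,0,-0.02],[0,0,0]],[[0,0,-0.02],[0,0,0]],[[0,0,-0.02],[0,0,0]],[[0,0,-0.02],[0,0,0]],[[0,0,-0.02],[0,0,0]],[[0,0,-0.02],[0,0,0]],[[0,0,-0.02],[0,0,0]],[[0,0,-0.02],[0,0,0]],[[0,0,-0.02],[0,0,0]],[[0,0,-0.02],[0,0,0]],[[0,0,-0.02],[0,0,0]],[[0,0,-0.02],[0,0,0]],[[0,0,-0.02],[0,0,0]],[[0,0,-0.02],[0,0,0]]])

```text
t: 19.88
tcp_pos: [0.446, 0.253, 0.0869]
tool_rot: [0.819, 0.574, 0.0, -0.0]
contact_force: [-0.7, 0.0, 0.5]
finger_gap: -0.0001
finger_force: 0.0
```

Free of the pad. I'll rise straight up.

Emit:
jog_arm(motion=[[[0,0,-0.2],[0,0,0]],[[0,0,-0.5],[0,0,0]],[[0,0,-1.2],[0,0,0]],[[0,0,-1.2],[0,0,0]],[[0,0,-1.2],[0,0,0]],[[0,0,-1.2],[0,0,0]],[[0,0,-1.2],[0,0,0]],[[0,0,-1.2],[0,0,0]],[[0,0,-1.2],[0,0,0]],[[0,0,-1.2],[0,0,0]],[[0,0,-1.2],[0,0,0]],[[0,0,-1.2],[0,0,0]],[[-2,-0.3,-1],[0,0,0]],[[-2,-0.3,-1],[0,0,0]],[[-2,-0.3,-1],[0,0,0]],[[-2,-0.3,-1],[0,0,0]],[[-2,-0.3,-1],[0,0,0]],[[-2,-0.3,-1],[0,0,0]],[[0,0,0],[0,0,0]],[[0,0,0],[0,0,0]]])

```text
t: 21.55
tcp_pos: [0.3883, 0.146, 0.2748]
tool_rot: [0.819, 0.573, 0.001, 0.0]
contact_force: [-0.1, -0.2, -0.5]
finger_gap: -0.0002
finger_force: 0.0
```

Run:
```python
from h import *
s=optics.capture("scene");t=optics.capture("top");print(bot.observe()["contact_force"],bot.observe()["tcp_pos"])
A=s["image"][150:400,210:510];B=t["image"][110:360,90:390]
cv2.imwrite("pics/end.png",np.hstack([A,B])[...,::-1])
for n,c in(("scene",s),("top",t)):
    o=pickle.load(open(n+".pkl","rb"))["image"];print(cv2.absdiff(o,c["image"])[230:280,290:400].mean() if n=="scene" else cv2.absdiff(o,c["image"])[150:270,160:290].mean())
```

```text
[0.37750051 0.26358671 0.64475768] [0.38848619 0.14668665 0.27391985]
2.8273333333333333
1.8186111111111112
```

View pics/end.png

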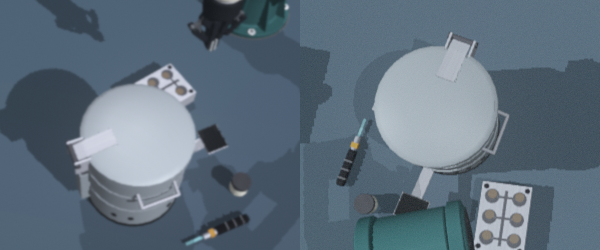

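The lid is shut, the lever is up, the can and its neighbours haven't moved, and the arm is clear.

```bash
python3 -c "
from cell import bot
print(bot.job_done())"
```

```text
the job is handed in; nothing more can be done
None
```

I pressed the pedal fully down and held the lid wide open for about 4.5 s, then let it down slowly until it was shut and moved the arm clear; the final pictures show the can and the other things where they were, and the job is handed in at about 22 s.

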